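# Sort pump parts into a parts basket and hold it up level by its bail

## Task

Pack the steel parts basket for the parts washer: put the three small parts lying along the front of the bench, one grooved retainer ring and two plain bushes, into it, each in the pocket that already holds a part of its kind (ring with ring, bushes with bush). Then swing the folded bail handle upright and lift the basket by the middle of its rubber grip about 10 cm clear of the bench, without tipping it or spilling. Finish while holding it there by the grip, level and still; do not put it down, and leave the gauge case, small spanner and paste tin alone.

Things in the scene. Friction and masses are not known exactly. Their poses are not given: they have to be found in the camera images.
- basket: Loose open basket of bright sheet steel, 124 (its x) x 200 (its y) x 42 mm high, 0.4 kg; origin: centre of its underside, z up. A 38 mm high divider at y = 0 makes two equal pockets, at +y and -y, each 120 (x) x 97 (y) mm inside; walls 2 mm, inner floor 5 mm up. Ears at the middle of the two short ends (71 mm high) carry the bail's pivots, whose line runs along y, 56 mm above the underside.
- bail (a joint): Bail angle a, rad: 0 = upright over the basket's middle, positive = folded to the basket's -x side (the robot's side); starts at 1.28 to 1.46, limits +-1.5. Stiff pivots (0.06 N m friction) keep it where left. A U of 7 mm steel rod, legs just outside the basket's short ends; the grip's axis lies 118*sin(a) mm toward the basket's -x and 56 + 118*cos(a) mm above its underside.
- grip (a point): Middle of the bail's cross bar: centre of a black rubber sleeve, 14 mm in diameter (17 mm at its end beads), 96 mm long, along the basket's y axis, fixed on the rod. The bar can turn in a light pinch while the bail swings. The point turns with the bail.
- retainer_in: Grooved pale aluminium valve-spring retainer ring, 32 mm in diameter, 14 mm high with a wide centre hole, lying flat in one pocket of the basket (which one varies), 36 to 42 mm toward the basket's +x (far) side of its middle. Origin at the centre of its underside. It stays in its pocket.
- bush_in: Plain grey sintered bush, 27 mm in diameter, 26 mm high, narrow centre hole, standing on end in the other pocket, 36 to 42 mm toward the basket's +x (far) side of its middle. Origin at the centre of its underside. It stays in its pocket.
- retainer_p: Loose retainer ring like retainer_in (32 mm diameter, 14 mm high, 28 g) lying flat on the bench. Origin at the centre of its underside.
- bush_p: Loose bush like bush_in (27 mm diameter, 26 mm high, about 80 g) standing on end on the bench. Origin at the centre of its underside. (The two larger drilled rotors at its left, 41 mm in diameter, are bench fixtures and no bushes.)
- bush_q: Another loose bush, the same, standing on end on the bench. Origin at the centre of its underside.
- gauge_box: Bystander: closed black gauge case, 55 x 150 x 31 mm, lying behind the basket. Origin at the centre of its underside.
- small_spanner: Bystander: small combination spanner, 20 x 77 x 14 mm, lying at the right of the loose parts. Origin at the centre of its underside.
- paste: Bystander: metal paste tin, 64 mm diameter, 42 mm high; origin: centre of its underside. (Fixed on the bench: two grey drilled pump rotors, 41 mm diameter, 34 mm high, near x 0.44, y -0.12 and x 0.40, y -0.06; the engine's intake manifold, 0.23 m high, beyond x = 0.48 between y = -0.19 and 0.17: keep the gripper clear.)
Not all that is in view belongs to the job. Leave any purple or red look-alike of the bush_p alone.

How it is judged:
By the outcome, as a careful person would: the job done as asked, in the order asked, and still so for the second after the job is handed in, while the arm keeps its last pose, push and grip.
It also fails if it takes over 72 s, if anything falls off the work surface, if the arm or the gripper's body presses on something with over 40 N, if the wrist force passes 120 N, or if a joint passes its speed limit or range.

## Robot

A 6-joint arm with a two-finger parallel gripper is mounted at the origin on a cart in front of the work surface, level with it; the furniture and walls round the work are solid. World frame = base frame: x ahead of the robot, y to its left, z up, the work surface at z = 0. Lengths are in m, angles in degrees, forces in N, time in s.
With the tool pointing down it reaches from about 0.375 to 0.9 m from the base axis. Payload 3.1 kg.
Tool frame: the origin (TCP) lies at the very end of the fingers, on their centre line; the grasp point (between the pads) lies 19 mm behind it (bot.hold_point_z is the z of the grasp point in the tool frame, in m); z points along the fingers, y is the line along which they close (so a half turn about z gives the same grasp; the last joint's range is limited). The gripper opens to 87 mm and grips with 3 to 60 N. Pads are 19 mm wide; open, the fingers measure 117 mm over their backs; the gripper's body (75 mm by 190 mm) begins 51 mm behind the grasp point.
Start: joints at [-77.951, 30.224, 82.088, -0, 67.689, -10.227], TCP at [0.237, -0.578, 0.223] pointing down, gripper open.
Joint ranges: [-176.69, 176.69], [-43.24, 126.21], [12.49, 139.97], [-82, 262], [0, 151.66], [-163.58, 163.58]. Speed limits (degrees/s): [159.86, 159.86, 180, 180, 180, 180].

## Interface

Orientations are given as a 3x3 rotation matrix whose columns are the frame's x, y, z axes.
In Python, from rig import bot, capture, camera_model gives the robot as it stands.
- The arm moves only by the tool apply_moves, never from a script. Its argument "plan" is text: rows parted by semicolons, each of 6 numbers parted by spaces: the shift along the tool's x, y, z in units of 0.05 m (1.0 is 0.05 m), then the turn, a rotation vector about the tool's x, y, z in units of 360 degrees (1.0 is 360 degrees). In form: dx dy dz ax ay az; .... A call has 1 to 10 rows; each row shifts and turns the commanded pose from where the row before left it, along the tool's axes as they then stand; what a row does not reach is not made up. A row lasts 1/12 s, in which the tool goes at most 41.7 mm and 7.16 degrees, less where a joint would pass 70% of its speed; a pose out of reach is approached as far as the arm can. A call with a number of a shift or a turn outside -1 to 1 is refused whole. A call with a gripper value outside its range is refused whole. "gripper" is the gripper command: -1 is shut, 1 is fully open, values between are in proportion, set as the call begins (left out, the last holds). The fingers move at their own pace and stop on an object; the grip force is fixed at half the most. Time passes only in rows, so rows that do not move let the fingers close. It gives the time, the measured TCP pose, the force, the opening and the grip force at its end, in the units of the state.
- bot.read_state(): the state, without advancing time (a new reading comes with each control period).
- capture(name): name is "scene" or "top"; returns the picture (384x512x3 uint8, red, green, blue); there is no depth.
- camera_model(name): a dict with "vertical_fov" (degrees; the focal length in pixels is half the picture's height over the tangent of half this angle, whatever the lens; pixels are square), "cx", "cy" (the principal point, pixels), "dist" ([k1, k2, p1, p2, k3] as OpenCV has them; the pictures are not rectified), "position" and "rotation" of the camera in the world. Camera axes: x right, y down, z forward; pixel columns grow to the right and rows downward; lengths in m; the calibration is good to about 2 mm. A picture is of the moment at which its call begins. camera_model takes no time and is no camera call.
- bot.hand_in(): hands the job in; it is judged then, once.
The state is a dict: "time_s": time; "joint_positions": joint angles; "qvel": joint speeds; "tau": joint torques, N m; "position": TCP position; "tcp_rot": TCP orientation; "force": force on the tool from outside, world axes, zero at the start; "moment": the same for the moment, N m; "opening": opening from 0.0 (shut) to 1.0 (fully open); "grasp_force": force on a finger pad.
Only numpy, scipy, OpenCV 4.12 (cv2) and the standard library are available. Lean on these libraries where they do the work, as an engineer would, in place of code of your own. Each camera call takes 0.05 s, during which the arm holds its last target. There are 200 camera calls.

## Working session

There is one attempt and no reset: what is moved stays moved. The work goes in short steps, Python scripts to look and compute and a tool call to move; the robot and the scene stay as the last step left them, time stands still between calls to the robot, and variables do not carry over. Pictures are saved under pics/ and viewed, at most 10 in all, crops included, and the job is handed in when it is done.

Besides the shell and the picture viewer there is one more tool, called after ">>>" as a command line: name --argument value ..., lists and objects as JSON in quotes. apply_moves: Moves the arm, as the interface text tells. Its arguments: {"type":"object","properties":{"plan":{"type":"string"},"gripper":{"type":"number"}},"required":["plan"]}

```bash
mkdir -p pics; ls; python3 - <<'E'
from rig import bot,capture,camera_model
import cv2
for n in("scene","top"):
    im=capture(n); cv2.imwrite(f"pics/{n}0.png",im[:,:,::-1]); print(n,camera_model(n))
s=bot.read_state(); print(s, bot.hold_point_z)
E
```

```text
pics
scene {'vertical_fov': 46.33493499212765, 'cx': 258.15792445058213, 'cy': 188.49960976527998, 'dist': array([-0.06703286,  0.        ,  0.        ,  0.        ,  0.        ]), 'position': array([-0.08254902, -1.18034376,  0.71800206]), 'rotation': array([[ 0.779324  , -0.32255268,  0.53722796],
       [-0.62649404, -0.38380509,  0.67837959],
       [-0.01262233, -0.86524761, -0.50118585]])}
top {'vertical_fov': 55.00845879203431, 'cx': 259.2125660052408, 'cy': 194.55748130266582, 'dist': array([-0.12020235,  0.        ,  0.        ,  0.        ,  0.        ]), 'position': array([ 0.4059231 , -0.41652478,  0.97977148]), 'rotation': array([[ 0.00825959, -0.98227895,  0.18724274],
       [-0.99995279, -0.00715509,  0.00657389],
       [-0.00511766, -0.18728819, -0.98229168]])}
{'time_s': 0.1, 'joint_positions': array([-7.79510718e+01,  3.02735986e+01,  8.21479047e+01,  2.39319583e-03,
        6.76918825e+01, -1.02291885e+01]), 'qvel': array([-0.01226261, -0.10340284, -0.16344599,  0.13337853,  0.01768532,
        0.01596681]), 'tau': array([-9.91870984e-04, -4.40986168e+01, -1.77150643e+01,  6.32880209e-02,
        5.33748942e-02, -5.58662884e-05]), 'position': array([ 0.23681876, -0.57768407,  0.22167628]), 'tcp_rot': array([[ 9.25360677e-01,  3.79087691e-01, -3.75309160e-04],
       [ 3.79087677e-01, -9.25358718e-01,  1.94342497e-03],
       [ 3.89432879e-04, -1.94064412e-03, -9.99998041e-01]]), 'force': array([ 0.46189298,  0.20603196, -0.83883672]), 'moment': array([-0.05469338, -0.01579295, -0.01086354]), 'grasp_force': 0.0, 'opening': 1.000088729696368} -0.0187
```

View pics/scene0.png

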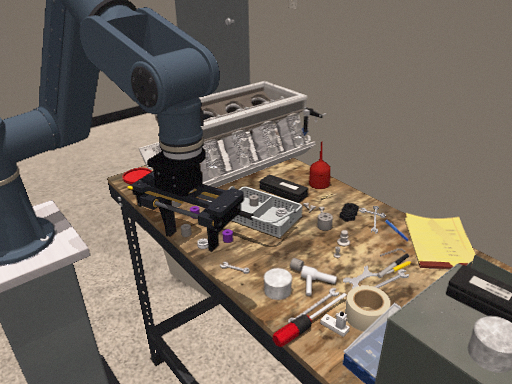

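View pics/top0.png

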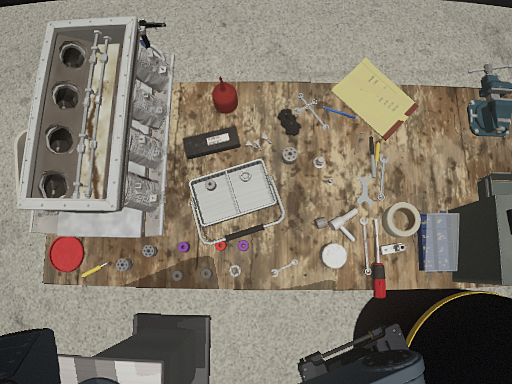

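Top view: the basket is at about (233,195), with its folded grip at about (245,235). Retainer candidates: the pale ring at (235,270). Bush candidates: the grey discs at (177,275) and (206,273); the drilled rotors at (123,264) and (149,251) and the purple/red parts at (183,246), (221,245) and (243,245) are not bushes for this job. I'll confirm in one crop.

```bash
cat > h.py <<'E'
import numpy as np,cv2
from rig import bot,capture,camera_model
def ray(n,uv):
    m=camera_model(n); f=192/np.tan(np.radians(m['vertical_fov']/2))
    K=np.array([[f,0,m['cx']],[0,f,m['cy']],[0,0,1]])
    p=cv2.undistortPoints(np.array(uv,float).reshape(-1,1,2),K,m['dist']).reshape(-1,2)
    return m['position'],np.c_[p,np.ones(len(p))]@m['rotation'].T
def plane(n,uv,z):
    o,d=ray(n,uv); return o+d*((z-o[2])/d[:,2])[:,None]
def proj(n,P):
    m=camera_model(n); f=192/np.tan(np.radians(m['vertical_fov']/2))
    K=np.array([[f,0,m['cx']],[0,f,m['cy']],[0,0,1]])
    R=m['rotation'].T
    return cv2.projectPoints(np.array(P,float).reshape(-1,1,3),cv2.Rodrigues(R)[0],-R@m['position'],K,m['dist'])[0].reshape(-1,2)
def crop(n,name,u0,v0,u1,v1,k):
    im=capture(n); cv2.imwrite(f"pics/{name}.png",cv2.resize(im[v0:v1,u0:u1,::-1],None,fx=k,fy=k,interpolation=cv2.INTER_CUBIC)); return im
E
python3 - <<'E'
from h import *
crop("top","c1",160,150,300,290,4.28)
E
```

```text
(no output)
```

View pics/c1.png

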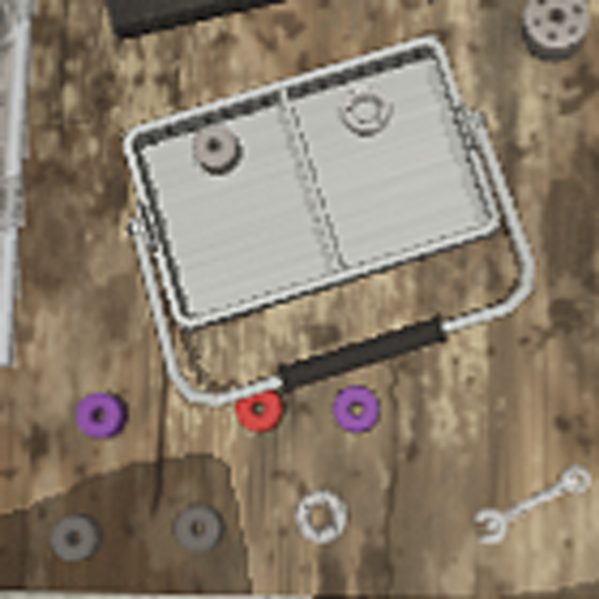

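The crop shows: a grey bush in the left (+y) pocket at (217,148) and a ring in the right (−y) pocket at (366,110). On the bench are two plain grey narrow-hole bushes at (76,538) and (199,528), and a pale wide-hole ring at (321,516). These fit the description; the purple and red ones are look-alikes.

```bash
python3 - <<'E'
from h import *
np.set_printoptions(precision=4,suppress=True)
c=lambda L:np.array(L,float)/4.279+[160,150]-0.4
bq=plane("top",c([(75,537),(198,527)]),.026); rp=plane("top",c([(321,516)]),.014)
print("bush",bq,"ring",rp)
C=plane("top",c([(130,133),(437,42),(497,230),(188,325)]),.042); ctr=C.mean(0)
print("corners",C,ctr)
y=C[0]-C[1]+C[3]-C[2]; y/=np.linalg.norm(y); x=C[0]-C[3]+C[1]-C[2]; x/=np.linalg.norm(x)
print("sizes",[np.linalg.norm(C[i]-C[(i+1)%4]) for i in range(4)],"yaw by y,x",np.degrees(np.arctan2(-y[0],y[1])),np.degrees(np.arctan2(x[1],x[0])))
print("in bush",plane("top",c([(217,146)]),.031),"ring",plane("top",c([(366,109)]),.019))
print("red/purple",plane("top",c([(259,409),(357,409),(100,414)]),.026), "spanner", plane("top",c([(575,480),(490,526)]),.01))
g=c([(281,380),(443,328)])
for a in (1.28,1.34,1.4,1.46):
    z=.056+.118*np.cos(a); G=plane("top",g,z); m=G.mean(0); d=m-ctr
    print(a,G[0],G[1],m,"local x,y",d@x,d@y,"expected",-.118*np.sin(a),"len",np.linalg.norm(G[0]-G[1]))
print("pivots",plane("top",c([(138,226),(472,122)]),.06))
E
```

```text
bush [[ 0.3763 -0.2017  0.026 ]
 [ 0.3836 -0.2757  0.026 ]] ring [[ 0.3909 -0.3482  0.014 ]]
corners [[ 0.6204 -0.2284  0.042 ]
 [ 0.6792 -0.4161  0.042 ]
 [ 0.5619 -0.4531  0.042 ]
 [ 0.5029 -0.2684  0.042 ]] [ 0.5911 -0.3415  0.042 ]
sizes [np.float64(0.19666393866172796), np.float64(0.12292517847650297), np.float64(0.19383004255200664), np.float64(0.12411985515718228)] yaw by y,x 17.556376612121145 18.152072945951527
in bush [[ 0.615  -0.2808  0.031 ]] ring [[ 0.642  -0.3719  0.019 ]]
red/purple [[ 0.4542 -0.3105  0.026 ]
 [ 0.4548 -0.3696  0.026 ]
 [ 0.4499 -0.2141  0.026 ]] spanner [[ 0.4136 -0.5019  0.01  ]
 [ 0.3857 -0.4503  0.01  ]]
1.28 [ 0.4674 -0.3297  0.0898] [ 0.4976 -0.4207  0.0898] [ 0.4825 -0.3752  0.0898] local x,y -0.11369113848540922 0.0006615600770176248 expected -0.11304587151412854 len 0.09590143131776968
1.34 [ 0.4679 -0.329   0.083 ] [ 0.4983 -0.4207  0.083 ] [ 0.4831 -0.3749  0.083 ] local x,y -0.11303301210518224 0.000787074220431649 expected -0.11487117592004768 len 0.09663847493406562
1.4 [ 0.4683 -0.3283  0.0761] [ 0.499  -0.4208  0.0761] [ 0.4837 -0.3745  0.0761] local x,y -0.11236553809378617 0.0009143710912280794 expected -0.11628306813863828 len 0.0973859870744744
1.46 [ 0.4688 -0.3276  0.069 ] [ 0.4997 -0.4208  0.069 ] [ 0.4843 -0.3742  0.069 ] local x,y -0.11169111863687653 0.001042992558136257 expected -0.11727646688257409 len 0.09814127750250672
pivots [[ 0.5597 -0.2393  0.06  ]
 [ 0.6243 -0.4374  0.06  ]]
```

>>> apply_moves --plan "0 0 0 0 0 0.0125; 0.62 -0.49 0 0 0 0; 0.62 -0.49 0 0 0 0; 0.62 -0.49 0 0 0 0; 0.62 -0.49 0 0 0 0; 0.62 -0.49 0 0 0 0; 0.62 -0.49 0 0 0 0; 0.62 -0.49 0 0 0 0; 0 0 0.8 0 0 0; 0 0 0.8 0 0 0" --gripper 0.4

```text
time_s: 0.98
position: [0.3941, -0.3483, 0.1442]
tcp_rot: [[0.951, 0.31, 0.005], [0.31, -0.951, -0.006], [0.003, 0.007, -1.0]]
force: [0.3, -0.9, -0.7]
opening: 0.7
grasp_force: 0.0
```

>>> apply_moves --plan "0 0 0.7 0 0 0; 0 0 0.7 0 0 0; 0 0 0.6 0 0 0; 0 0 0 0 0 0; 0 0 0 0 0 0"

```text
time_s: 1.4
position: [0.3905, -0.3477, 0.0413]
tcp_rot: [[0.952, 0.305, -0.003], [0.305, -0.952, 0.004], [-0.001, -0.004, -1.0]]
force: [0.8, -1.6, 1.0]
opening: 0.7
grasp_force: 0.0
```

```bash
python3 - <<'E'
from h import *
crop("scene","c2",150,200,270,290,6)
crop("top","c3",160,180,300,290,4.28)
s=bot.read_state();print(s['position'],s['tcp_rot'])
E
```

```text
[ 0.39194122 -0.34971228  0.04387157] [[ 9.52261113e-01  3.05281231e-01  1.46400757e-03]
 [ 3.05283704e-01 -9.52259429e-01 -1.95968518e-03]
 [ 7.95859908e-04  2.31306965e-03 -9.99997008e-01]]
```

View pics/c2.png

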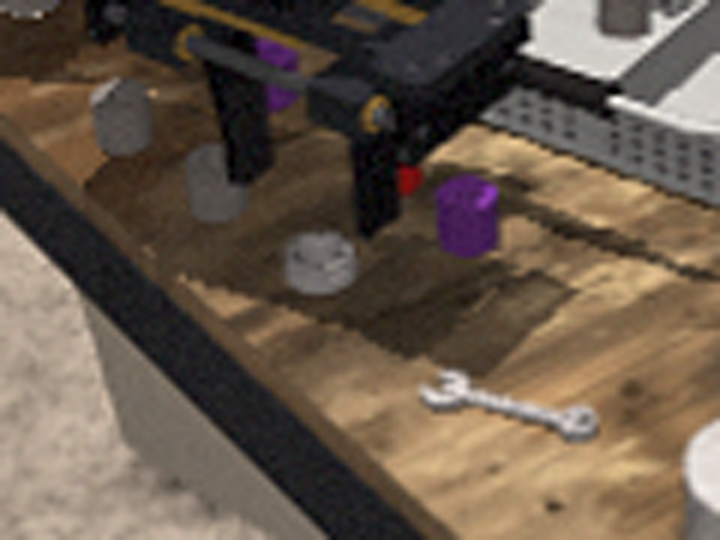

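The scene crop shows the ring top at (321,249), the bush tops at (121,96) and (216,162), and the fingers above and slightly beyond the ring. I'll cross-check the positions from this view.

```bash
python3 - <<'E'
from h import *
c=lambda L:np.array(L,float)/6+[150,200]-0.4
print(plane("scene",c([(321,247)]),.014), plane("scene",c([(121,97),(216,163)]),.026))
print(proj("scene",[[.392,-.3495,.044]])*1, (proj("scene",[[.392,-.3495,.044]])+.4-[150,200])*6)
E
```

```text
[[ 0.39070902 -0.34742419  0.014     ]] [[ 0.37373938 -0.20304714  0.026     ]
 [ 0.38032267 -0.27822892  0.026     ]]
[[203.08052084 231.58635331]] [[320.88312506 191.91811985]]
```

>>> apply_moves --plan "0 -0.03 0.4 0 0 0; 0 0 0.38 0 0 0; 0 0 0 0 0 0; 0 0 0 0 0 0"

```text
time_s: 1.83
position: [0.3913, -0.348, 0.005]
tcp_rot: [[0.952, 0.305, 0.001], [0.305, -0.952, -0.002], [0.001, 0.002, -1.0]]
force: [0.2, 0.5, 0.4]
opening: 0.698
grasp_force: 0.0
```

>>> apply_moves --plan "0 0 0 0 0 0; 0 0 0 0 0 0; 0 0 0 0 0 0; 0 0 0 0 0 0; 0 0 0 0 0 0; 0 0 0 0 0 0" --gripper -1

```text
time_s: 2.33
position: [0.3909, -0.3475, 0.0039]
tcp_rot: [[0.952, 0.305, 0.0], [0.305, -0.952, -0.001], [0.0, 0.001, -1.0]]
force: [-0.1, -0.4, 2.4]
opening: 0.335
grasp_force: 30.1
```

>>> apply_moves --plan "0 0 -0.65 0 0 0; 0 0 -0.65 0 0 0; 0 0 -0.65 0 0 0; 0 0 -0.65 0 0 0; 0.6 0.35 0 0 0 0; 0.6 0.35 0 0 0 0; 0.6 0.35 0 0 0 0; 0.6 0.34 0 0 0 0; 0.6 0.34 0 0 0 0; 0.6 0.35 0 0 0 0"

```text
time_s: 3.17
position: [0.5951, -0.391, 0.1333]
tcp_rot: [[0.952, 0.306, -0.001], [0.306, -0.952, 0.001], [-0.001, -0.001, -1.0]]
force: [-0.8, -1.2, -1.4]
opening: 0.335
grasp_force: 29.9
```

>>> apply_moves --plan "0 0 0 0 0 0; 0 0 0.8 0 0 0; 0 0 0.8 0 0 0; 0 0 0 0 0 0; 0 0 0 0 0 0"

```text
time_s: 3.58
position: [0.5912, -0.3891, 0.0499]
tcp_rot: [[0.952, 0.305, -0.007], [0.305, -0.952, 0.006], [-0.005, -0.008, -1.0]]
force: [-0.6, 0.5, 0.0]
opening: 0.333
grasp_force: 29.9
```

```bash
python3 - <<'E'
from h import *
crop("top","c4",160,130,300,260,4.28)
s=bot.read_state();print(s['position'],s['opening'])
E
```

```text
[ 0.59329548 -0.39107745  0.05324337] 0.3343795859848107
```

View pics/c4.png

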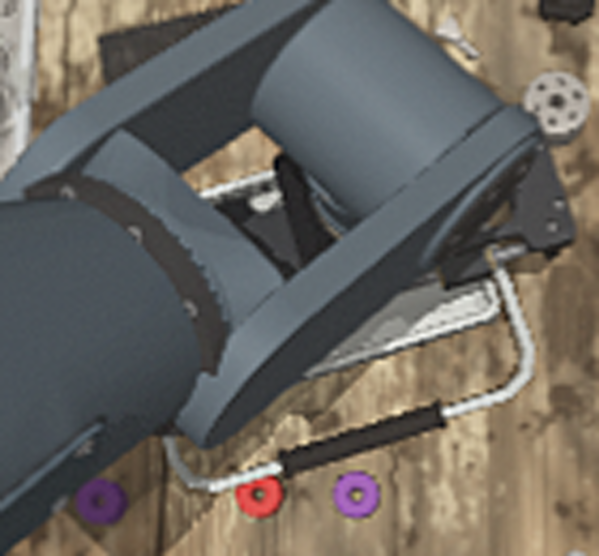

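The basket is in place (rim at (490,300), bail unmoved) and the arm hides the ring. I'll lower it and release with a small opening.

>>> apply_moves --plan "0 0 0.4 0 0 0; 0 0 0.4 0 0 0; 0 0 0 0 0 0; 0 0 0 0 0 0; 0 0 0 0 0 0"

```text
time_s: 4.05
position: [0.5954, -0.3928, 0.0168]
tcp_rot: [[0.952, 0.305, 0.004], [0.305, -0.952, -0.003], [0.003, 0.004, -1.0]]
force: [-0.1, -0.5, -0.4]
opening: 0.337
grasp_force: 29.9
```

>>> apply_moves --plan "0 0 0 0 0 0; 0 0 0 0 0 0; 0 0 0 0 0 0; 0 0 0 0 0 0" --gripper 0.0

```text
time_s: 4.38
position: [0.5943, -0.3917, 0.0144]
tcp_rot: [[0.952, 0.305, 0.001], [0.305, -0.952, -0.001], [0.001, 0.001, -1.0]]
force: [-0.2, -0.5, -0.0]
opening: 0.481
grasp_force: 0.0
```

>>> apply_moves --plan "0 0 -0.8 0 0 0; 0 0 -0.8 0 0 0; 0 0 -0.8 0 0 0; -0.48 -0.5 0 0 0 0; -0.48 -0.5 0 0 0 0; -0.48 -0.5 0 0 0 0; -0.47 -0.5 0 0 0 0; -0.47 -0.5 0 0 0 0; -0.47 -0.5 0 0 0 0; -0.47 -0.49 0 0 0 0"

```text
time_s: 5.22
position: [0.3813, -0.275, 0.1339]
tcp_rot: [[0.952, 0.306, 0.0], [0.306, -0.952, -0.001], [0.0, 0.001, -1.0]]
force: [-1.1, 0.4, -0.3]
opening: 0.501
grasp_force: 0.0
```

>>> apply_moves --plan "0 0 0 0 0 0; 0 0 0.8 0 0 0; 0 0 0.8 0 0 0; 0 0 0 0 0 0; 0 0 0 0 0 0; 0 0 0 0 0 0" --gripper 0.3

```text
time_s: 5.72
position: [0.3832, -0.2765, 0.0547]
tcp_rot: [[0.952, 0.305, 0.001], [0.305, -0.952, -0.001], [0.001, 0.001, -1.0]]
force: [0.8, 0.4, 1.3]
opening: 0.645
grasp_force: 0.0
```

```bash
python3 - <<'E'
from h import *
im=capture("top"); a=im[150:270,160:300]; b=cv2.resize(a,None,fx=4.28,fy=4.28,interpolation=cv2.INTER_CUBIC)
s=capture("scene")[195:285,150:310]; s=cv2.resize(s,(b.shape[1]//1,int(90*b.shape[1]/160)),interpolation=cv2.INTER_CUBIC)
o=np.vstack([b,s]); o=cv2.resize(o,None,fx=.68,fy=.68); print(o.shape); cv2.imwrite("pics/c5.png",o[:,:,::-1])
E
```

```text
(578, 407, 3)
```

View pics/c5.png

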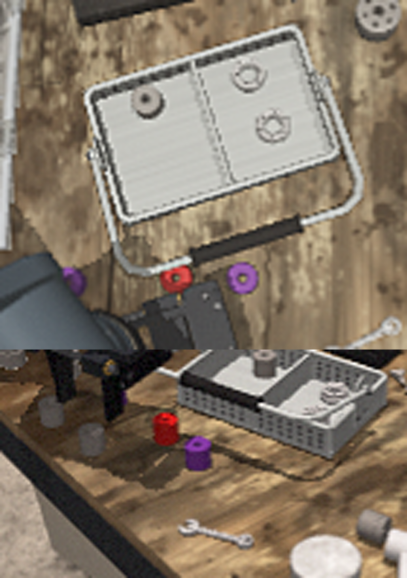

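The ring lies flat in the −y pocket at (272,126) beside its mate at (248,76). The basket is unmoved and the gripper is over the nearer bush. Now I'll pick it.

>>> apply_moves --plan "0 0 0.5 0 0 0; 0 0 0.45 0 0 0; 0 0 0 0 0 0; 0 0 0 0 0 0"

```text
time_s: 6.15
position: [0.3831, -0.2764, 0.0076]
tcp_rot: [[0.952, 0.305, 0.001], [0.305, -0.952, -0.001], [0.001, 0.002, -1.0]]
force: [-0.1, -0.7, -0.6]
opening: 0.649
grasp_force: 0.0
```

>>> apply_moves --plan "0 0 0 0 0 0; 0 0 0 0 0 0; 0 0 0 0 0 0; 0 0 0 0 0 0; 0 0 0 0 0 0; 0 0 0 0 0 0" --gripper -1

```text
time_s: 6.65
position: [0.3825, -0.2758, 0.0064]
tcp_rot: [[0.952, 0.305, 0.0], [0.305, -0.952, -0.0], [0.0, 0.0, -1.0]]
force: [-0.7, 0.3, 5.7]
opening: 0.298
grasp_force: 30.0
```

>>> apply_moves --plan "0 0 -0.64 0 0 0; 0 0 -0.64 0 0 0; 0 0 -0.64 0 0 0; 0 0 -0.64 0 0 0; 0 0.6 0 0 0 0; 0 0.6 0 0 0 0; 0 0.59 0 0 0 0; 0.62 0 0 0 0 0; 0.62 0 0 0 0 0; 0.62 0 0 0 0 0"

```text
time_s: 7.48
position: [0.4987, -0.3331, 0.1336]
tcp_rot: [[0.953, 0.303, -0.001], [0.303, -0.953, 0.001], [-0.001, -0.001, -1.0]]
force: [-0.3, -0.7, -1.8]
opening: 0.301
grasp_force: 30.0
```

>>> apply_moves --plan "0.62 0 0 0 0 0; 0.62 0 0 0 0 0; 0.61 0 0 0 0 0; 0 0 0 0 0 0; 0 0 0.7 0 0 0; 0 0 0.7 0 0 0; 0 0 0.2 0 0 0; 0 0 0 0 0 0; 0 0 0 0 0 0; 0 0 0 0 0 0"

```text
time_s: 8.32
position: [0.5874, -0.3056, 0.0557]
tcp_rot: [[0.952, 0.305, 0.002], [0.305, -0.952, -0.002], [0.002, 0.002, -1.0]]
force: [0.1, -0.7, -0.9]
opening: 0.299
grasp_force: 30.0
```

>>> apply_moves --plan "0 0 0.4 0 0 0; 0 0 0.38 0 0 0; 0 0 0 0 0 0; 0 0 0 0 0 0; 0 0 0 0 0 0; 0 0 0 0 0 0"

```text
time_s: 8.82
position: [0.5878, -0.3055, 0.0171]
tcp_rot: [[0.952, 0.305, 0.003], [0.305, -0.952, -0.002], [0.002, 0.003, -1.0]]
force: [-0.2, -0.1, -0.9]
opening: 0.299
grasp_force: 30.0
```

>>> apply_moves --plan "0 0 0 0 0 0; 0 0 0 0 0 0; 0 0 0 0 0 0; 0 0 0 0 0 0" --gripper -0.2

```text
time_s: 9.15
position: [0.5868, -0.3047, 0.0156]
tcp_rot: [[0.952, 0.305, 0.001], [0.305, -0.952, -0.001], [0.001, 0.001, -1.0]]
force: [-0.4, -0.6, 0.1]
opening: 0.393
grasp_force: 0.0
```

>>> apply_moves --plan "0 0 -0.8 0 0 0; 0 0 -0.8 0 0 0; 0 0 -0.8 0 0 0; -0.68 0 0 0 0 0; -0.68 0 0 0 0 0; -0.68 0 0 0 0 0; -0.68 0 0 0 0 0; -0.68 0 0 0 0 0; 0 -0.8 0 0 0 0; 0 -0.8 0 0 0 0"

```text
time_s: 9.98
position: [0.399, -0.2827, 0.1354]
tcp_rot: [[0.954, 0.299, 0.002], [0.299, -0.954, -0.002], [0.001, 0.003, -1.0]]
force: [0.5, 0.2, -0.7]
opening: 0.401
grasp_force: 0.0
```

>>> apply_moves --plan "0 -0.82 0 0 0 0; 0 -0.82 0 0 0 0; 0 0 0 0 0 0; 0 0 0.8 0 0 0; 0 0 0.8 0 0 0; 0 0 0 0 0 0; 0 0 0 0 0 0; 0 0 0 0 0 0" --gripper 0.3

```text
time_s: 10.65
position: [0.3757, -0.2027, 0.0561]
tcp_rot: [[0.952, 0.305, 0.001], [0.305, -0.952, -0.001], [0.001, 0.001, -1.0]]
force: [-0.0, 0.0, 0.4]
opening: 0.652
grasp_force: 0.0
```

```bash
python3 - <<'E'
from h import *
im=capture("top"); a=im[150:270,160:300]; b=cv2.resize(a,None,fx=4.28,fy=4.28,interpolation=cv2.INTER_CUBIC)
s=capture("scene")[180:270,150:310]; s=cv2.resize(s,(b.shape[1]//1,int(90*b.shape[1]/160)),interpolation=cv2.INTER_CUBIC)
o=np.vstack([b,s]); o=cv2.resize(o,None,fx=.68,fy=.68); cv2.imwrite("pics/c6.png",o[:,:,::-1])
print(bot.read_state()['position'])
E
```

```text
[ 0.37653492 -0.20347874  0.05758773]
```

View pics/c6.png

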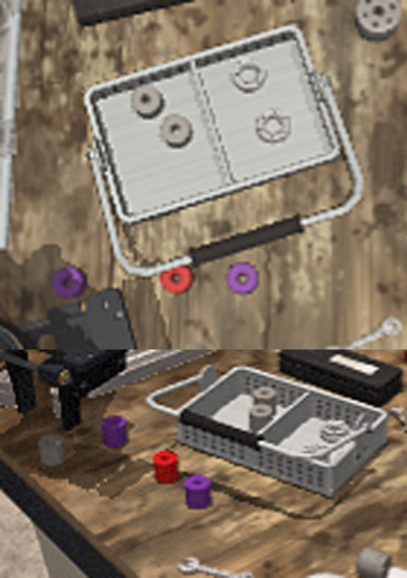

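The first bush stands in the +y pocket at (176,131) beside its mate. The basket and bail are unmoved, and the gripper is over the last bush.

>>> apply_moves --plan "0 0 0.5 0 0 0; 0 0 0.48 0 0 0; 0 0 0 0 0 0; 0 0 0 0 0 0"

```text
time_s: 11.08
position: [0.3757, -0.2027, 0.0076]
tcp_rot: [[0.952, 0.305, 0.002], [0.305, -0.952, -0.001], [0.001, 0.002, -1.0]]
force: [0.6, -0.1, 0.1]
opening: 0.648
grasp_force: 0.0
```

>>> apply_moves --plan "0 0 0 0 0 0; 0 0 0 0 0 0; 0 0 0 0 0 0; 0 0 0 0 0 0; 0 0 0 0 0 0; 0 0 0 0 0 0" --gripper -1

```text
time_s: 11.58
position: [0.3751, -0.202, 0.0065]
tcp_rot: [[0.952, 0.305, 0.0], [0.305, -0.952, -0.0], [0.0, 0.0, -1.0]]
force: [-1.6, -0.0, 6.6]
opening: 0.302
grasp_force: 30.0
```

>>> apply_moves --plan "0 0 -0.64 0 0 0; 0 0 -0.64 0 0 0; 0 0 -0.64 0 0 0; 0 0 -0.64 0 0 0; 0 0.8 0 0 0 0; 0 0.8 0 0 0 0; 0 0.8 0 0 0 0; 0 0.78 0 0 0 0; 0.68 0 0 0 0 0; 0.68 0 0 0 0 0"

```text
time_s: 12.42
position: [0.4886, -0.3364, 0.1338]
tcp_rot: [[0.954, 0.299, 0.001], [0.299, -0.954, -0.001], [0.0, 0.001, -1.0]]
force: [-0.1, 0.3, -0.2]
opening: 0.303
grasp_force: 30.0
```

>>> apply_moves --plan "0.68 0 0 0 0 0; 0.7 0 0 0 0 0; 0 0 0 0 0 0; 0 0 0.8 0 0 0; 0 0 0.8 0 0 0; 0 0 0 0 0 0; 0 0 0 0 0 0; 0 0 0 0 0 0"

```text
time_s: 13.08
position: [0.5545, -0.3123, 0.0552]
tcp_rot: [[0.952, 0.305, 0.001], [0.305, -0.952, -0.001], [0.001, 0.001, -1.0]]
force: [0.2, -0.1, 0.5]
opening: 0.302
grasp_force: 30.0
```

>>> apply_moves --plan "0 0 0.4 0 0 0; 0 0 0.38 0 0 0; 0 0 0 0 0 0; 0 0 0 0 0 0; 0 0 0 0 0 0; 0 0 0 0 0 0"

```text
time_s: 13.58
position: [0.5556, -0.3129, 0.0177]
tcp_rot: [[0.952, 0.305, 0.004], [0.305, -0.952, -0.003], [0.003, 0.004, -1.0]]
force: [0.5, -0.3, -0.6]
opening: 0.302
grasp_force: 30.0
```

>>> apply_moves --plan "0 0 0 0 0 0; 0 0 0 0 0 0; 0 0 0 0 0 0; 0 0 0 0 0 0" --gripper -0.2

```text
time_s: 13.92
position: [0.5544, -0.3119, 0.0155]
tcp_rot: [[0.952, 0.305, 0.001], [0.305, -0.952, -0.0], [0.0, 0.001, -1.0]]
force: [0.3, 0.4, 0.4]
opening: 0.396
grasp_force: 0.0
```

>>> apply_moves --plan "0 0 -0.8 0 0 0; 0 0 -0.8 0 0 0; 0 0 -0.8 0 0 0; -0.58 0.25 0 0 0 0; -0.58 0.25 0 0 0 0; -0.58 0.26 0 0 0 0; 0 0 0 0 0 -0.0192; 0 0 0 0 0 -0.0192; 0 0 0 0 0 -0.0192; 0 0 0 0 0 -0.0192"

```text
time_s: 14.75
position: [0.4826, -0.3747, 0.1351]
tcp_rot: [[0.698, 0.716, -0.0], [0.716, -0.698, 0.0], [0.0, -0.0, -1.0]]
force: [0.7, 0.4, -0.2]
opening: 0.402
grasp_force: 0.0
```

>>> apply_moves --plan "0 0 0 0 0 -0.0192; 0 0 0 0 0 -0.0192; 0 0 0 0 0 -0.0192; 0 0 0 0 0 -0.0192; 0 0 0 0 0 -0.0192; 0 0 0 0 0 -0.0192; 0 0 0 0 0 -0.0192; 0 0 0 0 0 -0.0192; 0 0 0 0 0 -0.0196; 0 0 0 0 0 0"

```text
time_s: 15.58
position: [0.4829, -0.3744, 0.135]
tcp_rot: [[-0.307, 0.952, -0.0], [0.952, 0.307, 0.0], [0.0, -0.0, -1.0]]
force: [-0.3, 0.0, 0.0]
opening: 0.397
grasp_force: 0.0
```

```bash
python3 - <<'E'
from h import *
im=capture("top"); a=im[150:270,160:300]; b=cv2.resize(a,None,fx=4.28,fy=4.28,interpolation=cv2.INTER_CUBIC)
s=capture("scene")[180:270,180:320]; s=cv2.resize(s,(b.shape[1],int(90*b.shape[1]/140)),interpolation=cv2.INTER_CUBIC)
o=np.hstack([b,s]) if b.shape[0]==s.shape[0] else np.vstack([b,s]); f=600/o.shape[0]; o=cv2.resize(o,None,fx=f,fy=f); print(b.shape,s.shape,f); cv2.imwrite("pics/c7.png",o[:,:,::-1])
t=bot.read_state();print(t['position'],t['tcp_rot'],t['joint_positions'])
E
```

```text
(514, 599, 3) (385, 599, 3) 0.6674082313681868
[ 0.482913   -0.37440451  0.13499977] [[-3.02292354e-01  9.53215252e-01 -1.29185406e-04]
 [ 9.53215242e-01  3.02292372e-01  1.56807756e-04]
 [ 1.88523307e-04 -7.57397129e-05 -9.99999979e-01]] [-4.82529320e+01  3.53150827e+01  8.86648578e+01  5.54431039e-04
  5.60316911e+01 -6.58485819e+01]
```

View pics/c7.png

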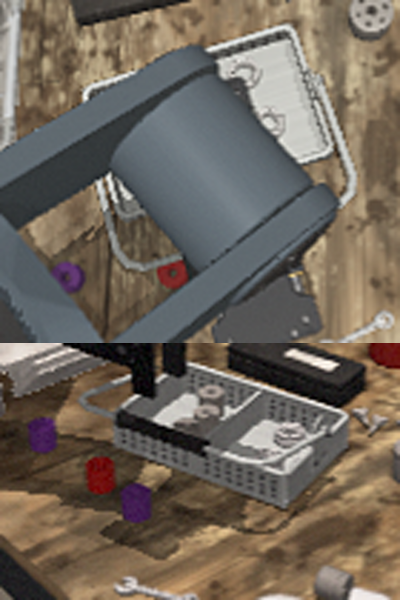

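The gripper is over the bar with the closing line across it. The sleeve runs from about (119,414) to (211,441) in the lower (scene) view. I'll triangulate its height with the top view.

```bash
python3 - <<'E'
from h import *
tp=np.array([(281,380),(443,328)])/4.279+[160,150]-.4
sc=np.array([(119,414),(211,441)])/2.855+[180,180]-[0,343/2.855]-.3
for a,b in zip(tp,sc):
    o1,d1=ray("top",[a]);o2,d2=ray("scene",[b]);d1=d1[0];d2=d2[0]
    t=np.linalg.lstsq(np.c_[d1,-d2],o2-o1,rcond=None)[0];p=o1+d1*t[0];q=o2+d2*t[1];print((p+q)/2,np.linalg.norm(p-q))
E
```

```text
[ 0.46716438 -0.32899962  0.08622388] 0.0011384223705952136
[ 0.49940628 -0.42188509  0.08918313] 0.004248838422866358
```

>>> apply_moves --plan "-0.02 0 0.66 0 0 0; 0 0 0.66 0 0 0; 0 0 0 0 0 0; 0 0 0 0 0 0; 0 0 0 0 0 0"

```text
time_s: 16.1
position: [0.4838, -0.376, 0.07]
tcp_rot: [[-0.304, 0.953, 0.001], [0.953, 0.304, -0.001], [-0.001, 0.001, -1.0]]
force: [-0.1, -1.0, 1.1]
opening: 0.398
grasp_force: 0.0
```

>>> apply_moves --plan "0 0 0 0 0 0; 0 0 0 0 0 0; 0 0 0 0 0 0; 0 0 0 0 0 0; 0 0 0 0 0 0" --gripper -1

```text
time_s: 16.52
position: [0.4837, -0.3758, 0.0699]
tcp_rot: [[-0.305, 0.952, 0.001], [0.952, 0.305, -0.001], [-0.002, 0.001, -1.0]]
force: [0.0, -0.2, -0.5]
opening: 0.15
grasp_force: 30.0
```

>>> apply_moves --plan "0 0.02 -0.138 0.0097 0 0; 0 0.02 -0.138 0.0097 0 0; 0 0.02 -0.138 0.0097 0 0; 0 0.02 -0.138 0.0097 0 0"

```text
time_s: 16.85
position: [0.488, -0.3734, 0.0969]
tcp_rot: [[-0.304, 0.923, -0.235], [0.953, 0.295, -0.074], [0.001, -0.247, -0.969]]
force: [-1.3, 0.0, 0.7]
opening: 0.15
grasp_force: 30.0
```

>>> apply_moves --plan "0 0.02 -0.138 0.0097 0 0; 0 0.02 -0.138 0.0097 0 0; 0 0.02 -0.138 0.0097 0 0; 0 0.02 -0.138 0.0097 0 0; 0 0.02 -0.138 0.0097 0 0; 0 0.02 -0.138 0.0097 0 0; 0 0 0 0 0 0; 0 0 0 0 0 0"

```text
time_s: 17.52
position: [0.5091, -0.3665, 0.1329]
tcp_rot: [[-0.305, 0.778, -0.549], [0.952, 0.25, -0.175], [0.001, -0.576, -0.817]]
force: [-1.9, 0.4, 3.1]
opening: 0.148
grasp_force: 30.0
```

```bash
python3 - <<'E'
from h import *
im=capture("scene")[160:270,170:320]; cv2.imwrite("pics/c8.png",cv2.resize(im,None,fx=4,fy=4,interpolation=cv2.INTER_CUBIC)[:,:,::-1])
t=bot.read_state();g=t['position']-.0187*t['tcp_rot'][:,2];print(g,(g[:2]-[.591,-.3415])@[.952,.306])
E
```

```text
[ 0.51923109 -0.36328297  0.14801859] -0.07498959668092109
```

View pics/c8.png

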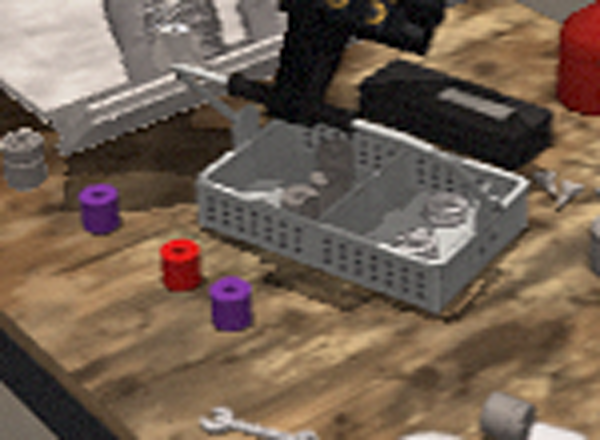

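The lower view shows the bail about halfway up, gripped on the sleeve, with the basket unmoved. Next I'll loosen the fingers and turn the tool back to vertical around the bar.

>>> apply_moves --plan "0 0 0 0 0 0; 0 0 0 0 0 0; 0 0 0 0 0 0; 0 0.033 0 -0.0139 0 0; 0 0.033 0 -0.0139 0 0; 0 0.033 0 -0.0139 0 0; 0 0.033 0 -0.0139 0 0; 0 0.033 0 -0.0139 0 0; 0 0.033 0 -0.0139 0 0; 0 0.033 0 -0.0137 0 0" --gripper -0.45

```text
time_s: 18.4
position: [0.5203, -0.3643, 0.1287]
tcp_rot: [[-0.305, 0.952, 0.006], [0.952, 0.305, -0.001], [-0.003, 0.005, -1.0]]
force: [-1.4, -1.3, 0.3]
opening: 0.279
grasp_force: 0.3
```

>>> apply_moves --plan "0 0 0 0 0 0; 0 0 0 0 0 0; 0 0 0 0 0 0"

```text
time_s: 18.65
position: [0.5203, -0.3641, 0.128]
tcp_rot: [[-0.305, 0.952, -0.001], [0.952, 0.305, -0.001], [-0.001, -0.001, -1.0]]
force: [-2.5, -1.5, 1.3]
opening: 0.276
grasp_force: 1.6
```

>>> apply_moves --plan "0 0.19 -0.158 0 0 0; 0 0.19 -0.112 0 0 0; 0 0.19 -0.09 0 0 0; 0 0.19 -0.07 0 0 0; 0 0.19 -0.052 0 0 0; 0 0.19 -0.038 0 0 0; 0 0.19 -0.02 0 0 0; 0 0.18 -0.006 0 0 0; 0 0 0 0 0 0; 0 0 0 0 0 0"

```text
time_s: 19.48
position: [0.5923, -0.34, 0.1548]
tcp_rot: [[-0.306, 0.952, 0.0], [0.952, 0.306, 0.001], [0.001, 0.0, -1.0]]
force: [-0.1, -0.4, 0.4]
opening: 0.276
grasp_force: 0.0
```

>>> apply_moves --plan "0 0 0 0 0 0; 0 0 0 0 0 0; 0 0 0 0 0 0; 0 0 0 0 0 0; 0 0 0 0 0 0; 0 0 0 0 0 0" --gripper -1

```text
time_s: 19.98
position: [0.5913, -0.3407, 0.155]
tcp_rot: [[-0.305, 0.952, -0.0], [0.952, 0.305, 0.001], [0.001, -0.0, -1.0]]
force: [-0.5, 0.0, -0.4]
opening: 0.15
grasp_force: 30.0
```

```bash
python3 - <<'E'
from h import *
im=capture("scene")[:,:,::-1]; old=cv2.imread("pics/scene0.png")
cv2.imwrite("pics/s_pre.png",im); 
# front wall of the basket, near -y end, in the scene view
t=old[212:242,262:305]; r=cv2.matchTemplate(im[202:252,252:315],t,cv2.TM_CCOEFF_NORMED)
print(cv2.minMaxLoc(r))
E
```

```text
(-0.13658910989761353, 0.6045489311218262, (1, 0), (10, 11))
```

>>> apply_moves --plan "0 0 -0.03 0 0 0; 0 0 -0.06 0 0 0; 0 0 -0.1 0 0 0; 0 0 -0.12 0 0 0; 0 0 -0.12 0 0 0; 0 0 -0.12 0 0 0; 0 0 -0.12 0 0 0; 0 0 -0.12 0 0 0; 0 0 -0.12 0 0 0; 0 0 -0.12 0 0 0"

```text
time_s: 20.87
position: [0.5918, -0.3405, 0.2075]
tcp_rot: [[-0.305, 0.952, 0.001], [0.952, 0.305, 0.0], [0.0, 0.001, -1.0]]
force: [0.0, 0.4, -7.0]
opening: 0.151
grasp_force: 30.0
```

>>> apply_moves --plan "0 0 -0.12 0 0 0; 0 0 -0.12 0 0 0; 0 0 -0.12 0 0 0; 0 0 -0.12 0 0 0; 0 0 -0.12 0 0 0; 0 0 -0.12 0 0 0; 0 0 -0.12 0 0 0; 0 0 -0.1 0 0 0; 0 0 -0.06 0 0 0; 0 0 -0.03 0 0 0"

```text
time_s: 21.7
position: [0.592, -0.3408, 0.2591]
tcp_rot: [[-0.305, 0.952, 0.001], [0.952, 0.305, -0.0], [-0.001, 0.001, -1.0]]
force: [-0.7, -0.2, -7.5]
opening: 0.15
grasp_force: 30.0
```

>>> apply_moves --plan "0 0 0 0 0 0; 0 0 0 0 0 0; 0 0 0 0 0 0; 0 0 0 0 0 0; 0 0 0 0 0 0; 0 0 0 0 0 0"

```text
time_s: 22.2
position: [0.5917, -0.3406, 0.258]
tcp_rot: [[-0.305, 0.952, 0.0], [0.952, 0.305, 0.0], [0.0, 0.0, -1.0]]
force: [0.9, 0.9, -6.6]
opening: 0.149
grasp_force: 30.0
```

```bash
python3 - <<'E'
from h import *
crop("scene","c9",160,130,320,250,5)
t=bot.read_state();print(t['force'],t['moment'],t['qvel'],t['position'])
E
```

```text
[-0.20133149 -0.04379229 -6.98121785] [-0.08111361 -0.06781242 -0.08221896] [-0.02625985 -0.04319149 -0.1110741   0.03299011 -0.06026964 -0.04400452] [ 0.59178453 -0.34062629  0.25807748]
```

View pics/c9.png

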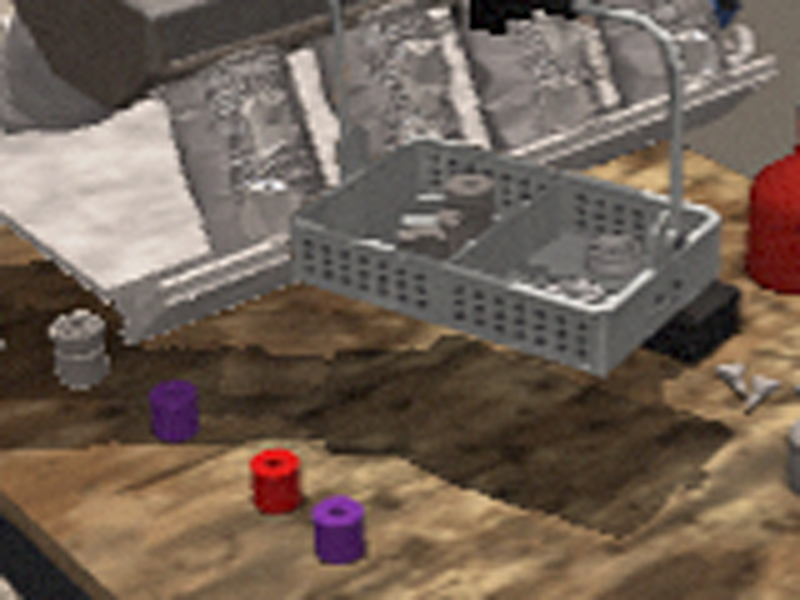

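```bash
python3 - <<'E'
from h import *
c,s=np.cos(np.radians(17.8)),np.sin(np.radians(17.8))
P=[[.5917+c*x-s*y,-.3406+s*x+c*y,.103+.042] for x,y in((-.062,.1),(-.062,-.1),(.062,-.1),(.062,.1))]
print(((proj("scene",P)+.4-[160,130])*5).round())
E
```

```text
[[289. 213.]
 [604. 312.]
 [722. 214.]
 [420. 129.]]
```

The last view shows the basket hanging about 10 cm up, with all parts in their pockets. The measured load is 7 N, which matches the basket with all its parts. The +y rim corners sit about 2 px low, roughly 1°, so I'll trim that and hand in.

>>> apply_moves --plan "0 0 0 0 0.0015 0; 0 0 0 0 0.0015 0; 0 0 0 0 0 0; 0 0 0 0 0 0; 0 0 0 0 0 0; 0 0 0 0 0 0; 0 0 0 0 0 0; 0 0 0 0 0 0; 0 0 0 0 0 0; 0 0 0 0 0 0"

```text
time_s: 23.08
position: [0.5919, -0.3406, 0.2583]
tcp_rot: [[-0.305, 0.952, -0.005], [0.952, 0.305, 0.018], [0.019, 0.001, -1.0]]
force: [0.3, -1.3, -7.4]
opening: 0.149
grasp_force: 30.0
```

```bash
python3 - <<'E'
from h import *
t=bot.read_state();print(t['position'],t['force'],t['grasp_force'],abs(t['qvel']).max())
print(bot.hand_in())
E
```

```text
[ 0.59186526 -0.34064798  0.25830158] [ 0.31435809 -1.25201202 -7.41318087] 30.02213565632701 0.08352880421017359
the job is handed in; nothing more can be done
None
```

I handed the job in at about 23 s: the ring and both bushes are in their matching pockets, the bail is upright, and the basket is held still by its grip about 10 cm up. It looked level to about 1° before a last small trim that I did not check by camera.

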